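# Second sample tray on the drying hook

### The job

Hang the oblong steel tray that stands on the worktop by its handle on the arm of the drying stand, in front of the tray that already hangs there, and let go. Do not unhook the tray that hangs there, and leave the small round cup standing where it is.

Things in the scene. Friction and masses are not known exactly. Their poses are not given: they have to be found in the camera images.
- tray_grip (a point): Centre of the grip (grey block, 12 x 22 x 38 mm) of the oblong steel tray to be hung, 109 mm above its foot. Tray 42 x 68 x 24 mm, 0.12 kg; x across, y along it, z up; alike after a half turn. Rigid strap handle, 10 mm wide in x, peaks under the grip. Its opening, seen along x, is 71 mm wide narrowing to the peak, and runs from 28 mm (peak's underside) to 85 mm (tray's rim) below this point.
- hung_tray_grip (a point): Centre of the grip of an identical oblong tray (same sizes and axes) that already hangs by its handle on the arm, near the post, with a black resin mount in it. It is loose and can slide along the arm.
- hook_seat (a point): Point on top of the fixed stand's level round arm (8 mm thick, 162 mm above the worktop) where the second tray's handle peak shall rest (grip point then 28 mm higher). x runs along the arm from its free end to the post, z up. The free end, nearest the robot, at x = -49 to -41 mm, is turned up 18 mm above the arm; the handle has to pass over it. First tray's grip: x about +53 to +60 mm; post: +103 mm.
- cup_grip (a point): Centre of the grip of the small round steel cup, 46 mm across, which also stands on the worktop, with the same kind of grip and handle, 109 mm above its foot. Not part of the job: it stays where it is.
There are look-alikes about, which are no part of the job. Leave any blue or orange look-alike of the part that bears tray_grip alone.

How it is judged:
By the outcome, as a careful person would: the job done as asked, in the order asked, and still so for the second after the job is handed in, with the robot touching nothing.
It also fails if it takes over 35 s, if anything falls off the work surface, if the arm or the gripper's body presses on something with over 40 N, if the wrist force passes 120 N, or if a joint passes its speed limit or range.

### The arm

A 7-joint arm with a two-finger parallel gripper is mounted at the origin on a cart in front of the work surface, level with it; the furniture and walls round the work are solid. World frame = base frame: x ahead of the robot, y to its left, z up, the work surface at z = 0. Lengths are in m, angles in rad, forces in N, time in s.
With the tool pointing down it reaches from about 0.4 to 0.85 m from the base axis. Payload 10.4 kg.
Tool frame: the origin (TCP) lies midway between the tips of the shut fingers; the grasp point (between the pads) lies 19 mm behind it; z points along the fingers, x is the direction in which the jaws open and shut, and the axes are right-handed (so a half turn about z gives the same grasp; the last joint's range is limited). The gripper opens to 85 mm and grips with 20 to 120 N. Pads are 22 mm wide; open, the fingers measure 114 mm over their backs; the gripper's body (76 mm by 85 mm) begins 54 mm behind the grasp point. The pads swing forward as they close: fully open they stand 13 mm farther back than shut.
Start: joints at [1.323, 0.332, -0.065, 1.46, 0.022, 1.35, -0.088], TCP at [0.139, -0.609, 0.231] pointing down, gripper open.
Joint ranges: [-2.6, 2.6], [-0.5, 2.12], [-1.47, 1.34], [0.16, 2.42], [-1.27, 4.41], [0.06, 2.06], [-2.6, 2.6]. Speed limits (rad/s): [2.22, 2.22, 2.79, 2.79, 3.14, 3.14, 3.14].

### API

Orientations are given as a unit quaternion [x, y, z, w].
In Python, from workcell import manip, cams gives the robot as it stands.
- The arm moves only by the tool move_arm, never from a script. Its argument "moves" is a list of rows, each a list of 7 numbers: the turn, a rotation vector about the tool's x, y, z in degrees, then the shift along the tool's x, y, z in m, then the finger opening in m, from 0 to 0.0854. A call has 1 to 10 rows; each row is the pose to reach, as a shift and turn from the pose commanded when the call began, along the tool's axes at that moment; what a row does not reach only later rows make up. A row lasts 1/10 s, in which the tool goes at most 50 mm and 8.59 degrees, less where a joint would pass 70% of its speed; a pose out of reach is approached as far as the arm can. A call with a gripper value outside its range is refused whole. The fingers move at their own pace and stop on an object; "grip_force" is the grip in N (left out, the last holds). Time passes only in rows, so rows that repeat a pose let the fingers close. It gives the time, the measured TCP pose, the force and the opening at its end, in the units of the state.
- manip.get_obs(): the state, without advancing time (a new reading comes with each control period).
- cams.camera(name): name is "scene" or "top"; returns the picture (384x512x3 uint8, red, green, blue); there is no depth.
- cams.camera_params(name): a dict with "fx", "fy", "cx", "cy" (pixels), "dist_coeffs" ([k1, k2, p1, p2, k3] as OpenCV has them; the pictures are not rectified), "xyz" and "rotation" of the camera in the world. Camera axes: x right, y up, looking along -z (the intrinsics and any distortion apply to the point x, -y, -z); pixel columns grow to the right and rows downward; lengths in m; the calibration is good to about 2 mm. A picture is of the moment at which its call begins. camera_params takes no time and is no camera call.
- manip.hand_in(): hands the job in, once; it reports no verdict.
The state is a dict: "clock": time; "joint_pos": joint angles; "joint_velocities": joint speeds; "tau": joint torques, N m; "position": TCP position; "ee_rot": TCP orientation; "ft_force": force on the tool from outside, world axes, zero at the start; "torque": the same for the moment, N m; "grip_width": opening from 0.0 (shut) to 1.0 (fully open).
Only numpy, scipy, OpenCV 4.12 (cv2) and the standard library are available. Lean on these libraries where they do the work, as an engineer would, in place of code of your own. Each camera call takes 0.05 s, during which the arm holds its last target. There are 200 camera calls.

## Working session

There is one attempt and no reset: what is moved stays moved. The work goes in short steps, Python scripts to look and compute and a tool call to move; the robot and the scene stay as the last step left them, time stands still between calls to the robot, and variables do not carry over. Pictures are saved under pics/ and viewed, about 8 in all and at most 12, crops included, and the job is handed in when it is done.

Besides the shell and the picture viewer there is one more tool, called after "Call:" in YAML: its name, and indented under it one key for each argument. move_arm: Moves the arm, as the interface text tells. Its arguments: {"type":"object","properties":{"moves":{"type":"array","items":{"type":"array","items":{"type":"number"}}},"grip_force":{"type":"number"}},"required":["moves"]}

```bash
mkdir -p pics; ls; python3 - <<'E'
from workcell import manip,cams
import cv2,numpy as np
for n in("scene","top"):
    im=cams.camera(n); cv2.imwrite(f"pics/{n}0.png",cv2.cvtColor(im,cv2.COLOR_RGB2BGR))
    p=cams.camera_params(n); print(n,{k:np.round(v,4).tolist() for k,v in p.items()})
o=manip.get_obs();print(o)
a=cv2.imread("pics/scene0.png");b=cv2.imread("pics/top0.png")
E
```

```text
pics
scene {'fx': 361.7985, 'fy': 361.7985, 'cx': 254.8364, 'cy': 192.3506, 'dist_coeffs': [-0.1081, 0.0, 0.0, 0.0, 0.0], 'xyz': [-0.0014, 0.382, 0.8723], 'rotation': [-0.1335, 0.3292, 0.8619, -0.3619]}
top {'fx': 447.8359, 'fy': 447.8359, 'cx': 261.6137, 'cy': 188.5809, 'dist_coeffs': [-0.0264, 0.0, 0.0, 0.0, 0.0], 'xyz': [0.2577, -0.0655, 1.2479], 'rotation': [-0.0623, 0.0548, 0.7118, -0.6974]}
{'clock': 0.1, 'joint_pos': array([ 1.32339511,  0.33279515, -0.06469763,  1.46086078,  0.02157716,
        1.34990339, -0.08853172]), 'joint_velocities': array([-0.0017591 , -0.00101468,  0.00086538, -0.00317059,  0.00048042,
       -0.00046678, -0.00021035]), 'tau': array([ 1.18500291e-03, -6.26749063e+01,  4.89075633e-02, -3.92435610e+01,
        1.62455812e-02,  6.85770123e-03, -3.57213310e-05]), 'position': array([ 0.13924751, -0.60894254,  0.23060228]), 'ee_rot': array([ 7.81950411e-01, -6.23340317e-01, -5.08721184e-04, -3.82043291e-04]), 'ft_force': array([ 0.3322066 , -0.02772876, -0.18109347]), 'torque': array([0.01153393, 0.01171678, 0.00970912]), 'grip_width': 1.0050010467920136}
```

View pics/scene0.png

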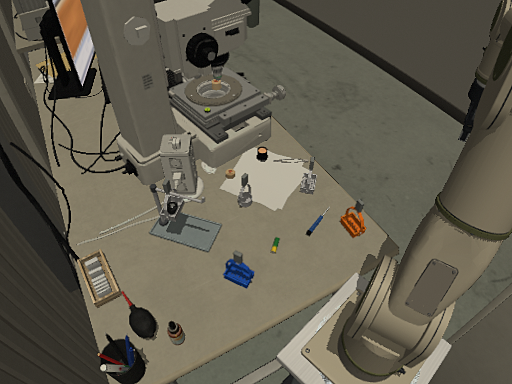

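View pics/top0.png

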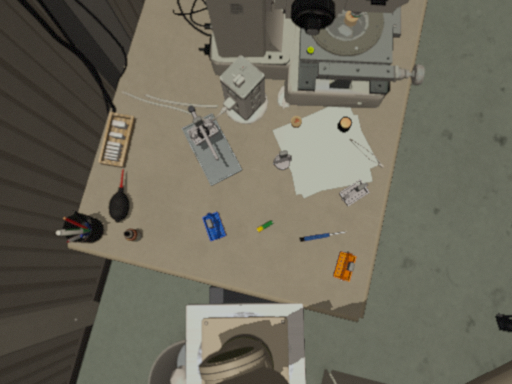

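Candidates: grey tray at scene (308,180) / top (354,192), oblong and steel, so it fits. Round cup at (245,190)/(283,160), not the one. Blue (238,270)/(214,225) and orange (353,220)/(344,266) are look-alikes. Stand is at (172,200)/(208,140). Enlarging to confirm.

```bash
python3 - <<'E'
import cv2,numpy as np
a=cv2.imread("pics/scene0.png");b=cv2.imread("pics/top0.png")
c=lambda i,x,y,w,h:cv2.resize(i[y:y+h,x:x+w],None,fx=5,fy=5,interpolation=cv2.INTER_CUBIC)
A=np.hstack([c(a,140,165,80,58),c(a,260,145,80,58)]);B=np.hstack([c(b,170,95,80,58),c(b,320,165,80,58)])
cv2.imwrite("pics/crop1.png",np.vstack([A,B]))
E
```

```text
(no output)
```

View pics/crop1.png

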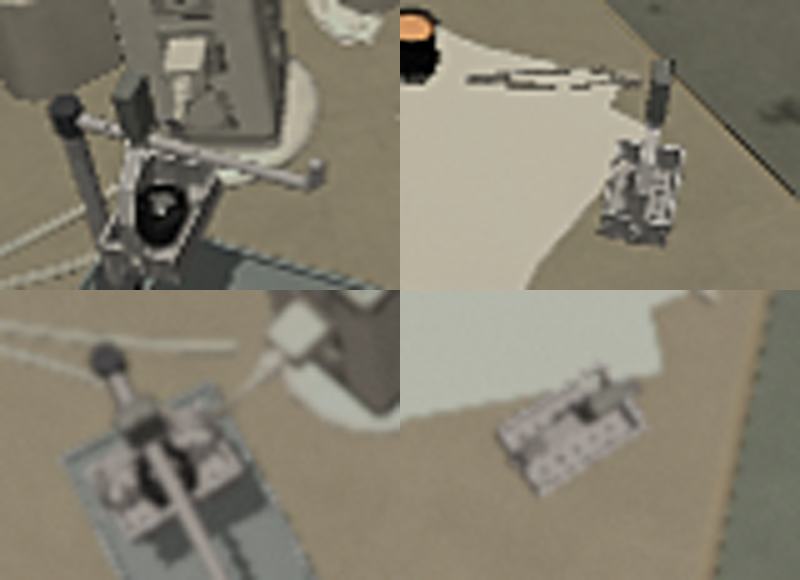

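Crop confirms the grey oblong tray with its grip at scene (312,164) and top about (361,186), and the hung tray with the black mount near the post. The arm's free tip is at scene (203,199) but cut off in the top crop, so one more top crop.

```bash
python3 - <<'E'
import cv2,numpy as np
a=cv2.imread("pics/scene0.png");b=cv2.imread("pics/top0.png")
c=lambda i,x,y,w,h:cv2.resize(i[y:y+h,x:x+w],None,fx=8,fy=8,interpolation=cv2.INTER_CUBIC)
A=np.hstack([c(b,185,100,50,72),c(b,335,172,50,36*2)])
cv2.imwrite("pics/crop2.png",A)
E
cat > h.py <<'E'
from workcell import manip,cams
import cv2,numpy as np
from scipy.spatial.transform import Rotation as R
P={n:cams.camera_params(n) for n in("scene","top")}
def ray(n,uv):
    p=P[n];K=np.array([[p["fx"],0,p["cx"]],[0,p["fy"],p["cy"]],[0,0,1]])
    x,y=cv2.undistortPoints(np.array([[uv]],float),K,np.array(p["dist_coeffs"])).ravel()
    r=np.array(p["rotation"]);M=r if r.shape==(3,3) else R.from_quat(r).as_matrix()
    d=M@[x,-y,-1];return np.array(p["xyz"]),d/np.linalg.norm(d)
def plane(n,uv,z):
    o,d=ray(n,uv);return o+d*(z-o[2])/d[2]
def tri(s,t):
    o1,d1=ray("scene",s);o2,d2=ray("top",t)
    k=np.linalg.lstsq(np.c_[d1,-d2],o2-o1,rcond=None)[0]
    a,b=o1+k[0]*d1,o2+k[1]*d2;return (a+b)/2,np.linalg.norm(a-b)
def proj(n,X):
    p=P[n];r=np.array(p["rotation"]);M=r if r.shape==(3,3) else R.from_quat(r).as_matrix()
    c=M.T@(np.array(X)-p["xyz"]);K=np.array([[p["fx"],0,p["cx"]],[0,p["fy"],p["cy"]],[0,0,1]])
    return cv2.projectPoints(np.array([[c[0],-c[1],-c[2]]]),np.zeros(3),np.zeros(3),K,np.array(p["dist_coeffs"]))[0].ravel()
E
```

```text
(no output)
```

View pics/crop2.png

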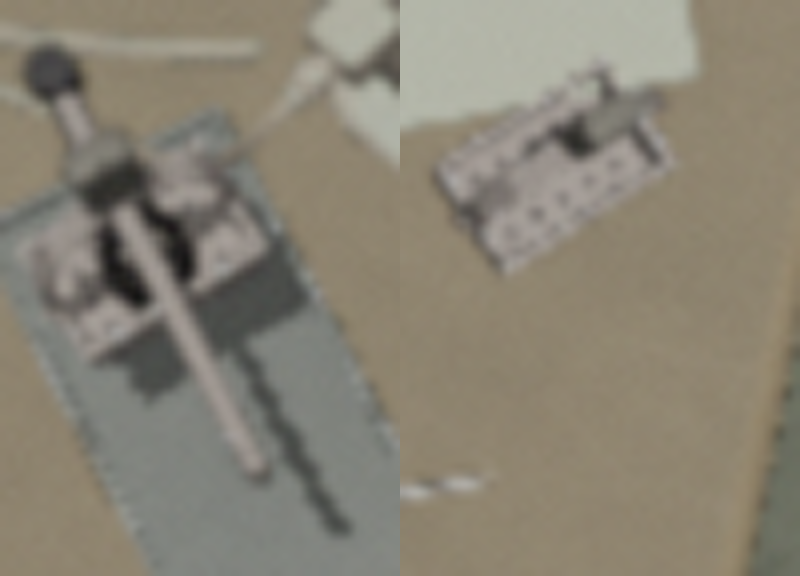

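```bash
python3 - <<'E'
from h import *
np.set_printoptions(precision=4,suppress=True)
f=lambda x,y,ox,oy,s:((x+.5)/s-.5+ox,(y+.5)/s-.5+oy)
T=lambda x,y:f(x,y,185,100,8); G=lambda x,y:f(x-400,y,335,172,8); S=lambda x,y:f(x,y,140,165,5); S2=lambda x,y:f(x-400,y,260,145,5)
tip=tri(S(316,166),T(258,468));print("tip",tip, plane("top",T(258,468),.18)); 
post=tri(S(67,105),T(52,66));print("post",post)
print("hung grip top plane",plane("top",T(105,150),.209))
print("hung grip tri ctr",plane("scene",S(132,105),.19))
print("tray corners z=.024"); C=[plane("top",G(*q),.024)for q in[(437,180),(605,65),(672,165),(505,268)]]
for c in C:print(c)
print("mean",np.mean(C,0))
d=C[1]-C[0]+C[2]-C[3];print("long yaw",np.degrees(np.arctan2(d[1],d[0])),np.linalg.norm(d)/2,np.linalg.norm(C[3]-C[0]))
print("grip",plane("scene",S2(659,93),.109),tri(S2(660,64),G(635,108)))
o=manip.get_obs();M=R.from_quat(o["ee_rot"]).as_matrix();print(M)
print("tcp now in",proj("scene",o["position"]),proj("top",o["position"]))
E
```

```text
tip (array([0.5146, 0.0521, 0.1763]), np.float64(0.002112456692000257)) [0.5146 0.0524 0.18  ]
post (array([0.6478, 0.1172, 0.1682]), np.float64(0.003962017397842378))
hung grip top plane [0.6075 0.0953 0.209 ]
hung grip tri ctr [0.6021 0.1001 0.19  ]
tray corners z=.024
[ 0.4426 -0.2684  0.024 ]
[ 0.4817 -0.3286  0.024 ]
[ 0.4461 -0.3498  0.024 ]
[ 0.4115 -0.2903  0.024 ]
mean [ 0.4455 -0.3093  0.024 ]
long yaw -58.385961413799656 0.07028115128017323 0.038029903145903855
grip [ 0.4411 -0.3062  0.109 ] (array([ 0.4502, -0.3166,  0.1203]), np.float64(0.000595918358498074))
[[ 0.2229 -0.9748 -0.0003]
 [-0.9748 -0.2229  0.0012]
 [-0.0013  0.     -1.    ]]
tcp now in [460.9578 135.5009] [514.1841 312.1303]
```

Arm tip to post measures 148 mm, which matches. That puts hook_seat at about (0.555, 0.072) with yaw 26°. The tray is at about (0.444, -0.308), with its long axis at yaw -58°. I'll move above the tray with the jaws along its length.

Call:
move_arm:
  moves:
    - [0, 0, -6, -0.025, -0.04, 0, 0.07]
    - [0, 0, -12, -0.05, -0.08, 0, 0.07]
    - [0, 0, -18.7, -0.08, -0.12, 0, 0.07]
    - [0, 0, -18.7, -0.225, -0.364, 0, 0.07]
    - [0, 0, -18.7, -0.225, -0.364, 0, 0.07]
    - [0, 0, -18.7, -0.225, -0.364, 0, 0.07]
    - [0, 0, -18.7, -0.225, -0.364, 0, 0.07]
    - [0, 0, -18.7, -0.225, -0.364, 0, 0.07]
    - [0, 0, -18.7, -0.225, -0.364, 0, 0.07]
    - [0, 0, -18.7, -0.225, -0.364, 0, 0.07]
  grip_force: 50

```text
clock: 1.1
position: [0.4476, -0.3038, 0.2311]
ee_rot: [0.875, -0.484, 0.0, -0.001]
ft_force: [0.0, -0.1, -0.9]
grip_width: 0.824
```

Call:
move_arm:
  moves:
    - [0, 0, 0, 0, 0, 0, 0.07]
    - [0, 0, 0, 0, 0, 0, 0.07]

```text
clock: 1.3
position: [0.443, -0.3099, 0.231]
ee_rot: [0.872, -0.489, -0.0, 0.0]
ft_force: [-0.4, 0.5, -0.3]
grip_width: 0.822
```

```bash
python3 - <<'E'
from h import *
np.set_printoptions(precision=4,suppress=True)
o=manip.get_obs();M=R.from_quat(o["ee_rot"]).as_matrix();p=o["position"];print(o["clock"],p,M,o["joint_pos"])
a=cams.camera("scene");b=cams.camera("top")
for n,i in(("scene",a),("top",b)):print(n,proj(n,p),proj(n,[.444,-.308,.109]))
c=lambda i,x,y,w,h,s:cv2.resize(i[y:y+h,x:x+w],None,fx=s,fy=s,interpolation=cv2.INTER_CUBIC)
cv2.imwrite("pics/crop3.png",cv2.cvtColor(np.hstack([c(a,270,115,75,95,5),c(b,325,155,75,95,5)]),cv2.COLOR_RGB2BGR))
E
```

```text
1.3 [ 0.443  -0.3099  0.231 ] [[ 0.5221 -0.8529 -0.0008]
 [-0.8529 -0.5221 -0.0002]
 [-0.0003  0.0008 -1.    ]] [ 0.8839  0.1732 -0.4002  1.6682  0.07    1.3148 -0.5502]
scene [316.9641 130.9524] [311.0289 162.4469]
top [371.38   179.7859] [359.7535 188.1507]
```

View pics/crop3.png

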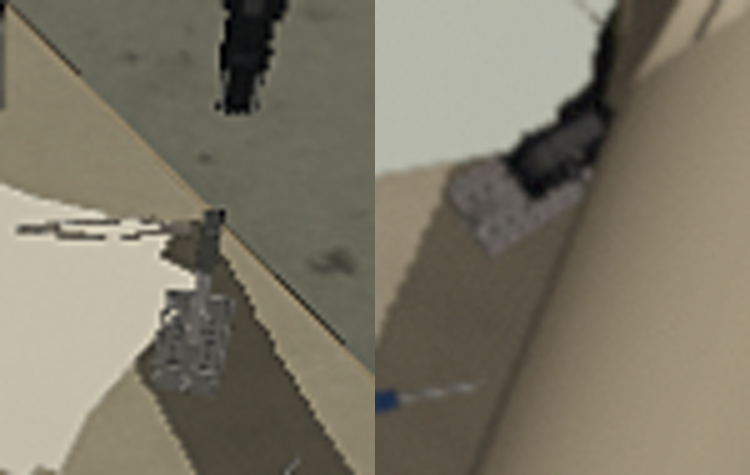

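The fingertips at scene (317,136) and the grip at (312,163) agree with the projected TCP and tray point. Descending and gripping.

Call:
move_arm:
  moves:
    - [0, 0, 0, -0.001, -0.002, 0.03, 0.07]
    - [0, 0, 0, -0.001, -0.002, 0.06, 0.07]
    - [0, 0, 0, -0.001, -0.002, 0.085, 0.07]
    - [0, 0, 0, -0.001, -0.002, 0.105, 0.07]
    - [0, 0, 0, -0.001, -0.002, 0.12, 0.07]
    - [0, 0, 0, -0.001, -0.002, 0.13, 0.07]
    - [0, 0, 0, -0.001, -0.002, 0.137, 0.07]
    - [0, 0, 0, -0.001, -0.002, 0.137, 0.06]
    - [0, 0, 0, -0.001, -0.002, 0.137, 0.05]
    - [0, 0, 0, -0.001, -0.002, 0.137, 0.045]

```text
clock: 2.4
position: [0.4457, -0.3072, 0.0951]
ee_rot: [0.873, -0.488, 0.001, 0.0]
ft_force: [-0.2, 0.1, 0.9]
grip_width: 0.528
```

Call:
move_arm:
  moves:
    - [0, 0, 0, 0, 0, 0, 0.04]
    - [0, 0, 0, 0, 0, 0, 0.035]
    - [0, 0, 0, 0, 0, 0, 0.03]
    - [0, 0, 0, 0, 0, 0, 0.025]
    - [0, 0, 0, 0, 0, 0, 0.02]
    - [0, 0, 0, 0, 0, 0, 0.01]
    - [0, 0, 0, 0, 0, 0, 0.01]
    - [0, 0, 0, 0, 0, 0, 0.01]
    - [0, 0, 0, 0, 0, 0, 0.01]

```text
clock: 3.3
position: [0.4452, -0.3069, 0.0943]
ee_rot: [0.873, -0.488, 0.0, 0.0]
ft_force: [-0.3, -0.3, -0.2]
grip_width: 0.244
```

The grip measures 21 mm against 22 mm expected. Lifting.

Call:
move_arm:
  moves:
    - [0, 0, 0, 0, 0, -0.01, 0.01]
    - [0, 0, 0, 0, 0, -0.03, 0.01]
    - [0, 0, 0, 0, 0, -0.06, 0.01]
    - [0, 0, 0, 0, 0, -0.09, 0.01]
    - [0, 0, 0, 0, 0, -0.12, 0.01]
    - [0, 0, 0, 0, 0, -0.15, 0.01]
    - [0, 0, 0, 0, 0, -0.17, 0.01]
    - [0, 0, 0, 0, 0, -0.18, 0.01]
    - [0, 0, 0, 0, 0, -0.18, 0.01]
    - [0, 0, 0, 0, 0, -0.18, 0.01]

```text
clock: 4.3
position: [0.4448, -0.3067, 0.2734]
ee_rot: [0.873, -0.488, -0.001, -0.0]
ft_force: [0.1, -1.1, -1.7]
grip_width: 0.247
```

```bash
python3 - <<'E'
from h import *
np.set_printoptions(precision=4,suppress=True)
o=manip.get_obs();M=R.from_quat(o["ee_rot"]).as_matrix();p=o["position"];print(o["clock"],p,M,o["joint_pos"],o["ft_force"],o["grip_width"])
u=np.array([.8985,.4391,0]);seat=np.array([.555,.0718,.162])
g=seat-.115*u; d=g-p; d[2]=0; print("to prehang tool",M.T@d, "yaw",np.degrees(np.arctan2(M[1,0],M[0,0])))
E
```

```text
4.3 [ 0.4448 -0.3067  0.2734] [[ 0.5237 -0.8519 -0.0011]
 [-0.8519 -0.5237  0.0007]
 [-0.0012  0.0006 -1.    ]] [ 0.8823  0.1518 -0.4039  1.6031  0.0602  1.4003 -0.5474] [ 0.1273 -1.0824 -1.7212] 0.24692326839605178
to prehang tool [-0.2758 -0.1776  0.0002] yaw -58.418099146626425
```

Call:
move_arm:
  moves:
    - [0, 0, 1, -0.014, -0.009, 0, 0.01]
    - [0, 0, 2, -0.042, -0.027, 0, 0.01]
    - [0, 0, 3, -0.076, -0.049, 0, 0.01]
    - [0, 0, 4, -0.11, -0.071, 0, 0.01]
    - [0, 0, 5, -0.144, -0.093, 0, 0.01]
    - [0, 0, 5.6, -0.178, -0.115, 0, 0.01]
    - [0, 0, 5.6, -0.212, -0.137, 0, 0.01]
    - [0, 0, 5.6, -0.242, -0.156, 0, 0.01]
    - [0, 0, 5.6, -0.264, -0.17, 0, 0.01]
    - [0, 0, 5.6, -0.276, -0.178, 0, 0.01]

```text
clock: 5.3
position: [0.4515, 0.024, 0.2731]
ee_rot: [0.849, -0.529, -0.001, 0.0]
ft_force: [-0.5, -0.2, -1.4]
grip_width: 0.246
```

Call:
move_arm:
  moves:
    - [0, 0, 0, 0, 0, 0, 0.01]
    - [0, 0, 0, 0, 0, 0, 0.01]
    - [0, 0, 0, 0, 0, 0, 0.01]

```text
clock: 5.6
position: [0.4521, 0.0201, 0.2737]
ee_rot: [0.848, -0.531, -0.0, 0.0]
ft_force: [0.4, 0.3, -1.9]
grip_width: 0.247
```

```bash
python3 - <<'E'
from h import *
np.set_printoptions(precision=4,suppress=True)
o=manip.get_obs();M=R.from_quat(o["ee_rot"]).as_matrix();p=o["position"];print(o["clock"],p,M,o["joint_pos"],o["ft_force"],o["grip_width"])
u=np.array([.8985,.4391,0]);seat=np.array([.555,.0718,.162])
d=seat-p;print("seat-TCP in tool",M.T@d,"yaw",np.degrees(np.arctan2(M[1,0],M[0,0])))
a=cams.camera("scene");b=cams.camera("top")
tr=p+[0,0,-.07]
for n in("scene","top"):print(n,proj(n,p),"rimctr",proj(n,tr),"seat",proj(n,seat),"foot",proj(n,p+[0,0,-.094]))
c=lambda i,x,y,w,h,s:cv2.resize(i[y:y+h,x:x+w],None,fx=s,fy=s,interpolation=cv2.INTER_CUBIC)
cv2.imwrite("pics/crop4.png",cv2.cvtColor(np.hstack([c(a,140,150,100,120,4),c(b,180,100,100,120,4)]),cv2.COLOR_RGB2BGR))
E
```

```text
5.6 [0.4521 0.0201 0.2737] [[ 0.4365 -0.8997 -0.001 ]
 [-0.8997 -0.4365 -0.0001]
 [-0.0004  0.0009 -1.    ]] [ 0.5944 -0.0457 -0.7054  1.7908 -0.0302  1.3867 -1.224 ] [ 0.3527  0.3268 -1.9159] 0.2466855155696496
seat-TCP in tool [-0.0015 -0.1152  0.1116] yaw -64.11819879070725
scene [226.1685 177.4551] rimctr [227.6279 197.3771] seat [187.2637 196.8614] foot [228.093  203.6748]
top [226.6973 175.3842] rimctr [229.3246 181.1031] seat [209.8191 144.1755] foot [230.1486 182.8967]
```

View pics/crop4.png

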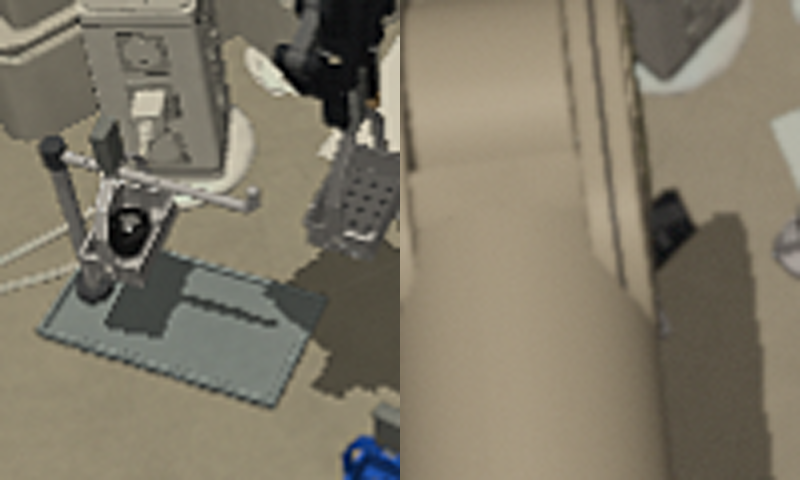

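The scene view shows the tray (crop (350,190), i.e. about (227,197)) where the projected rim centre is. The top view is hidden by the arm. I want to check the tray's tilt in a larger crop.

```bash
python3 - <<'E'
from h import *
o=manip.get_obs();M=R.from_quat(o["ee_rot"]).as_matrix();p=o["position"]
a=cams.camera("scene");s=9;x0,y0=182,150
im=cv2.cvtColor(cv2.resize(a[y0:y0+66,x0:x0+80],None,fx=s,fy=s,interpolation=cv2.INTER_CUBIC),cv2.COLOR_RGB2BGR)
g=p+[0,0,.015]
for dz in(-.085,-.109):
  for sx in(-1,1):
    for sy in(-1,1):
      q=proj("scene",g+M[:,0]*sx*.034+M[:,1]*sy*.021+[0,0,dz]);q=((q-[x0,y0])*s+s/2).astype(int)
      cv2.circle(im,tuple(map(int,q)),4,(0,0,255) if dz>-.1 else (0,255,0),-1)
q=((proj("scene",g+[0,0,-.028])-[x0,y0])*s+s/2).astype(int);cv2.circle(im,tuple(map(int,q)),4,(255,0,0),-1)
cv2.imwrite("pics/crop5.png",im)
E
```

```text
(no output)
```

View pics/crop5.png

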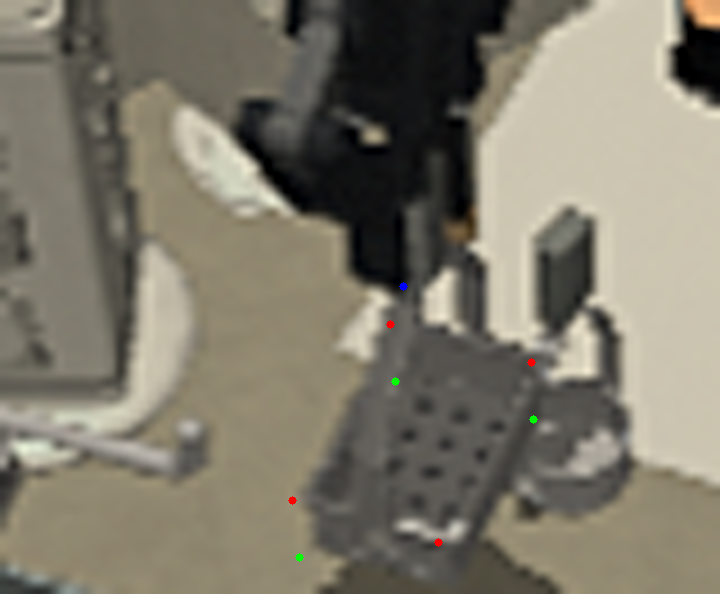

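Tray pose looks roughly level, but I can't tell for sure. I'll compare it with the same outline on the initial upright view.

```bash
python3 - <<'E'
from h import *
o=manip.get_obs();M=R.from_quat(o["ee_rot"]).as_matrix();p=o["position"]
a=cv2.cvtColor(cams.camera("scene"),cv2.COLOR_RGB2BGR);i0=cv2.imread("pics/scene0.png")
c0=np.cos(np.radians(-58.4));s0=np.sin(np.radians(-58.4));M0=np.array([[c0,s0,0],[s0,-c0,0],[0,0,-1]]).T
M0=np.c_[[c0,s0,0],[s0,-c0,0],[0,0,-1]]
def crop(im,g,M,x0,y0,dr,s=10,w=38,h=60):
    r=cv2.resize(im[y0:y0+h,x0:x0+w],None,fx=s,fy=s,interpolation=cv2.INTER_CUBIC)
    for dz,col in((-.085,(0,0,255)),(-.109,(0,255,0))):
        q=[proj("scene",g+M[:,0]*sx*.034+M[:,1]*sy*.021+[0,0,dz]) for sx,sy in((-1,-1),(1,-1),(1,1),(-1,1))]
        q=((np.array(q)-[x0,y0])*s+s/2).astype(np.int32)
        if dr: cv2.polylines(r,[q],True,col,1)
    return r
g=p+[0,0,.015];g0=np.array([.4452,-.3075,.109])
# same level of help both: standing pose | held raw
cv2.imwrite("pics/crop6.png",np.hstack([crop(i0,g0,M0,290,150,True),crop(a,g,M,208,165,True)]))
E
```

```text
(no output)
```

View pics/crop6.png

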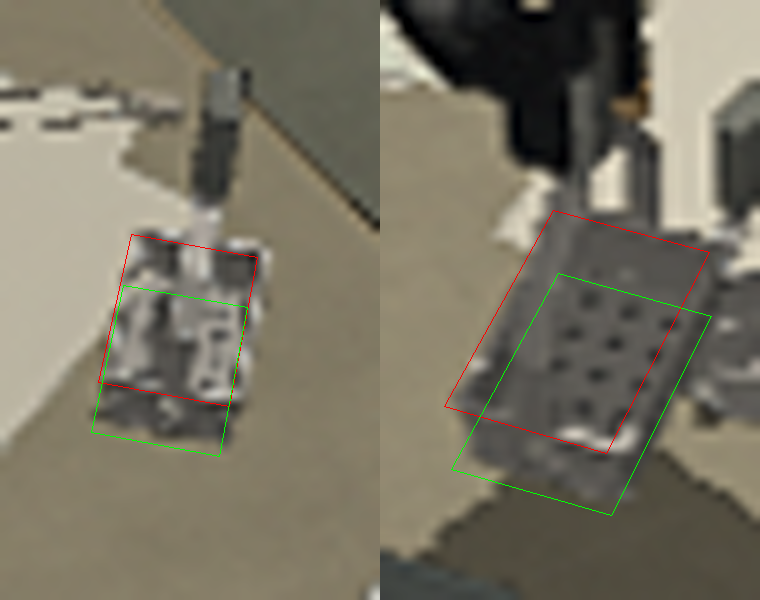

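The held tray sits level, within about 3 mm of the model. I'll descend to grip z of about 0.230, then advance along the arm over the tip.

Call:
move_arm:
  moves:
    - [0, 0, 0, -0.001, 0, 0.01, 0.01]
    - [0, 0, 0, -0.0015, 0, 0.03, 0.01]
    - [0, 0, 0, -0.0015, 0, 0.048, 0.01]
    - [0, 0, 0, -0.0015, 0, 0.058, 0.01]
    - [0, 0, 0, -0.0015, -0.005, 0.058, 0.01]
    - [0, 0, 0, -0.0015, -0.015, 0.058, 0.01]
    - [0, 0, 0, -0.0015, -0.028, 0.058, 0.01]
    - [0, 0, 0, -0.0015, -0.038, 0.058, 0.01]
    - [0, 0, 0, -0.0015, -0.045, 0.058, 0.01]
    - [0, 0, 0, -0.0015, -0.045, 0.058, 0.01]

```text
clock: 6.8
position: [0.4929, 0.0432, 0.2164]
ee_rot: [0.848, -0.53, -0.0, -0.0]
ft_force: [0.0, -0.1, -1.1]
grip_width: 0.244
```

```bash
python3 - <<'E'
from h import *
np.set_printoptions(precision=4,suppress=True)
o=manip.get_obs();M=R.from_quat(o["ee_rot"]).as_matrix();p=o["position"]
seat=np.array([.555,.0718,.162]);print(o["clock"],p,o["ft_force"],M.T@(seat-p),"tip",proj("scene",[.5146,.0521,.18]))
a=cv2.cvtColor(cams.camera("scene"),cv2.COLOR_RGB2BGR)
cv2.imwrite("pics/crop7.png",cv2.resize(a[155:225,145:240],None,fx=8,fy=8,interpolation=cv2.INTER_CUBIC))
E
```

```text
6.8 [0.4929 0.0432 0.2164] [ 0.0447 -0.0585 -1.0711] [ 0.0016 -0.0683  0.0545] tip [202.2435 196.7585]
```

View pics/crop7.png

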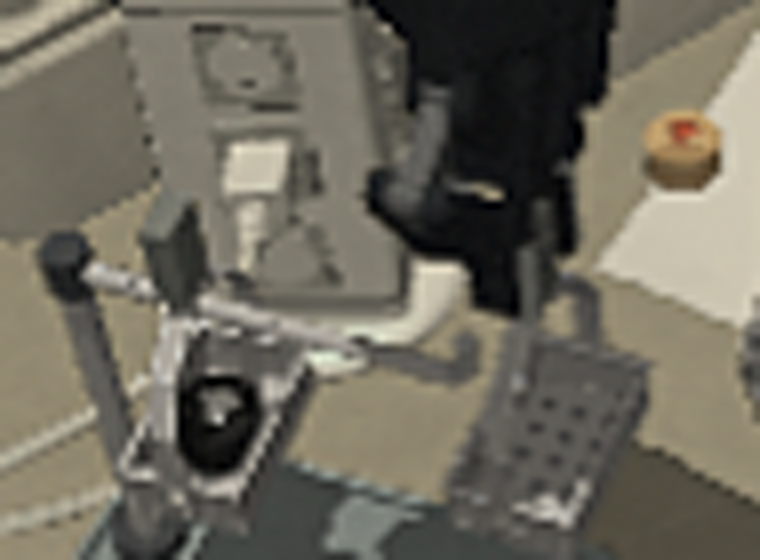

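The strap peak (about crop (527,335)) sits above the upturned tip (467,340) and lined up with it. Advancing while watching the force.

Call:
move_arm:
  moves:
    - [0, 0, 0, 0.0005, -0.006, 0, 0.01]
    - [0, 0, 0, 0.0005, -0.012, 0, 0.01]
    - [0, 0, 0, 0.0005, -0.018, 0, 0.01]
    - [0, 0, 0, 0.0005, -0.024, 0, 0.01]
    - [0, 0, 0, 0.0005, -0.03, 0, 0.01]
    - [0, 0, 0, 0.0005, -0.035, 0, 0.01]
    - [0, 0, 0, 0.0005, -0.035, 0, 0.01]

```text
clock: 7.55
position: [0.5242, 0.0578, 0.2162]
ee_rot: [0.848, -0.53, -0.0, -0.0]
ft_force: [0.0, 0.4, -1.3]
grip_width: 0.241
```

Call:
move_arm:
  moves:
    - [0, 0, 0, 0, -0.006, 0, 0.01]
    - [0, 0, 0, 0, -0.014, 0, 0.01]
    - [0, 0, 0, 0, -0.022, 0, 0.01]
    - [0, 0, 0, 0, -0.029, 0, 0.01]
    - [0, 0, 0, 0, -0.034, 0, 0.01]
    - [0, 0, 0, 0, -0.035, 0, 0.01]
    - [0, 0, 0, 0, -0.035, 0, 0.01]
    - [0, 0, 0, 0, -0.035, 0, 0.01]

```text
clock: 8.35
position: [0.5551, 0.0726, 0.2163]
ee_rot: [0.848, -0.53, -0.0, 0.0]
ft_force: [0.3, 0.2, -2.0]
grip_width: 0.246
```

```bash
python3 - <<'E'
from h import *
np.set_printoptions(precision=4,suppress=True)
o=manip.get_obs();M=R.from_quat(o["ee_rot"]).as_matrix();p=o["position"]
seat=np.array([.555,.0718,.162]);print(o["clock"],p,o["ft_force"],M.T@(seat-p),proj("scene",p+[0,0,.015-.028]),o["grip_width"])
a=cv2.cvtColor(cams.camera("scene"),cv2.COLOR_RGB2BGR)
cv2.imwrite("pics/crop8.png",cv2.resize(a[160:220,145:225],None,fx=9,fy=9,interpolation=cv2.INTER_CUBIC))
E
```

```text
8.35 [0.5551 0.0726 0.2163] [ 0.3111  0.1935 -2.0183] [0.0007 0.0004 0.0543] [184.8359 186.2699] 0.2456550122793348
```

View pics/crop8.png

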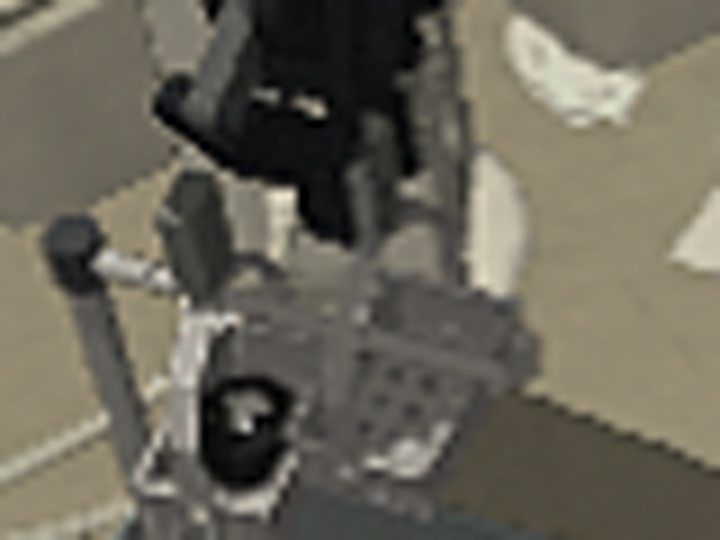

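The arm now passes through the handle: it comes out at crop (350,330) and its tip is at (525,370), in front of the tray floor. No contact forces. Lowering.

Call:
move_arm:
  moves:
    - [0, 0, 0, 0.0005, 0, 0.006, 0.01]
    - [0, 0, 0, 0.0005, 0, 0.014, 0.01]
    - [0, 0, 0, 0.0005, 0, 0.022, 0.01]
    - [0, 0, 0, 0.0005, 0, 0.029, 0.01]
    - [0, 0, 0, 0.0005, 0, 0.034, 0.01]
    - [0, 0, 0, 0.0005, 0, 0.036, 0.01]
    - [0, 0, 0, 0.0005, 0, 0.036, 0.01]

```text
clock: 9.1
position: [0.5554, 0.0723, 0.18]
ee_rot: [0.848, -0.53, -0.0, 0.0]
ft_force: [0.8, -0.6, -0.8]
grip_width: 0.245
```

Call:
move_arm:
  moves:
    - [0, 0, 0, 0, 0, 0.001, 0.01]
    - [0, 0, 0, 0, 0, 0.002, 0.01]
    - [0, 0, 0, 0, 0, 0.003, 0.01]
    - [0, 0, 0, 0, 0, 0.003, 0.01]

```text
clock: 9.5
position: [0.5554, 0.0722, 0.1772]
ee_rot: [0.848, -0.53, 0.0, 0.0]
ft_force: [0.1, -0.4, -1.2]
grip_width: 0.244
```

Call:
move_arm:
  moves:
    - [0, 0, 0, 0, 0, 0.001, 0.01]
    - [0, 0, 0, 0, 0, 0.002, 0.01]
    - [0, 0, 0, 0, 0, 0.002, 0.01]

```text
clock: 9.8
position: [0.5557, 0.0724, 0.1759]
ee_rot: [0.848, -0.53, 0.0, -0.0]
ft_force: [-2.5, 0.3, 3.9]
grip_width: 0.243
```

Call:
move_arm:
  moves:
    - [0, 0, 0, 0, 0, 0.001, 0.01]
    - [0, 0, 0, 0, 0, 0.0015, 0.01]
    - [0, 0, 0, 0, 0, 0.0015, 0.01]

```text
clock: 10.1
position: [0.5559, 0.0726, 0.1756]
ee_rot: [0.848, -0.53, 0.001, -0.0]
ft_force: [-6.2, -0.7, 15.3]
grip_width: 0.25
```

Contact at the expected height, with 15 N upward. I'll ease back 1.5 mm and open slowly.

Call:
move_arm:
  moves:
    - [0, 0, 0, 0, 0, -0.001, 0.01]
    - [0, 0, 0, 0, 0, -0.002, 0.015]
    - [0, 0, 0, 0, 0, -0.002, 0.022]
    - [0, 0, 0, 0, 0, -0.002, 0.024]
    - [0, 0, 0, 0, 0, -0.002, 0.026]
    - [0, 0, 0, 0, 0, -0.002, 0.029]
    - [0, 0, 0, 0, 0, -0.002, 0.033]
    - [0, 0, 0, 0, 0, -0.002, 0.038]
    - [0, 0, 0, 0, 0, -0.002, 0.044]
    - [0, 0, 0, 0, 0, -0.002, 0.05]
  grip_force: 20

```text
clock: 11.1
position: [0.5555, 0.0722, 0.1758]
ee_rot: [0.848, -0.53, 0.0, 0.0]
ft_force: [0.1, -0.3, -0.3]
grip_width: 0.587
```

```bash
python3 - <<'E'
from h import *
o=manip.get_obs();print(o["clock"],o["position"],o["ft_force"],o["grip_width"])
a=cv2.cvtColor(cams.camera("scene"),cv2.COLOR_RGB2BGR)
cv2.imwrite("pics/crop9.png",cv2.resize(a[160:220,145:225],None,fx=9,fy=9,interpolation=cv2.INTER_CUBIC))
E
```

```text
11.1 [0.555495   0.07223175 0.17581166] [ 0.0908048  -0.34473016 -0.33454017] 0.5865295256122327
```

View pics/crop9.png

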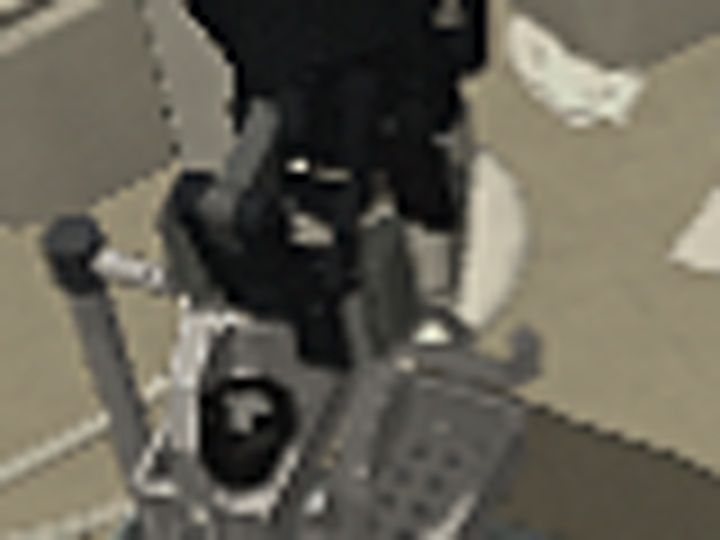

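The tray hangs on the arm: its grip is free at crop (385,290), the arm runs from (410,355) to the tip, and the forces are about zero. I'll retreat straight up, then back towards the robot.

Call:
move_arm:
  moves:
    - [0, 0, 0, 0, 0, -0.005, 0.05]
    - [0, 0, 0, 0, 0, -0.015, 0.05]
    - [0, 0, 0, 0, 0, -0.03, 0.05]
    - [0, 0, 0, 0, 0, -0.05, 0.05]
    - [0, 0, 0, 0, 0, -0.075, 0.05]
    - [0, 0, 0, 0, 0, -0.1, 0.05]
    - [0, 0, 0, 0, 0, -0.12, 0.05]
    - [0, 0, 0, 0, 0, -0.13, 0.05]
    - [0, 0, 0, 0, 0, -0.13, 0.05]

```text
clock: 12.05
position: [0.556, 0.0725, 0.3077]
ee_rot: [0.848, -0.53, 0.001, -0.001]
ft_force: [-0.5, -0.3, 0.5]
grip_width: 0.586
```

Call:
move_arm:
  moves:
    - [0, 0, 0, 0.03, 0.01, 0, 0.05]
    - [0, 0, 0, 0.07, 0.02, 0, 0.05]
    - [0, 0, 0, 0.11, 0.03, 0, 0.05]
    - [0, 0, 0, 0.15, 0.04, 0, 0.05]
    - [0, 0, 0, 0.19, 0.04, 0, 0.05]
    - [0, 0, 0, 0.22, 0.04, 0, 0.05]
    - [0, 0, 0, 0.22, 0.04, 0, 0.05]
    - [0, 0, 0, 0.22, 0.04, 0, 0.05]
    - [0, 0, 0, 0.22, 0.04, 0, 0.05]
    - [0, 0, 0, 0.22, 0.04, 0, 0.05]

```text
clock: 13.05
position: [0.6157, -0.1416, 0.306]
ee_rot: [0.848, -0.529, 0.0, -0.0]
ft_force: [0.7, -0.1, 0.0]
grip_width: 0.582
```

```bash
python3 - <<'E'
from h import *
o=manip.get_obs();print(o["clock"],o["position"],o["ft_force"])
a=cv2.cvtColor(cams.camera("scene"),cv2.COLOR_RGB2BGR);b=cv2.cvtColor(cams.camera("top"),cv2.COLOR_RGB2BGR)
c=lambda i,x,y,w,h,s:cv2.resize(i[y:y+h,x:x+w],None,fx=s,fy=s,interpolation=cv2.INTER_CUBIC)
cv2.imwrite("pics/crop10.png",np.hstack([c(a,145,145,130,130,3),c(b,170,90,130,130,3)]))
print(proj("scene",[.555,.0718,.19]),proj("top",[.555,.0718,.209]))
E
```

```text
13.05 [ 0.61571603 -0.14162207  0.30595529] [ 0.73896598 -0.07571577  0.02445898]
[185.8212889  189.65501767] [207.35186708 139.03955345]
```

View pics/crop10.png

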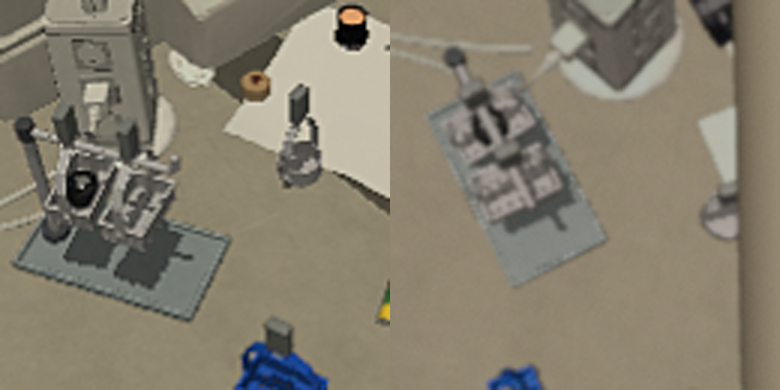

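Both trays hang side by side, the cup is where it was, and the robot is clear.

```bash
python3 -c "
from workcell import manip
print(manip.hand_in())"
```

```text
the job is handed in; nothing more can be done
None
```

I hung the steel tray by its handle on the arm of the drying stand, in front of the tray already there. I let go, moved the gripper clear and handed the job in at about 13 s.

- **Placement:** The last pictures show both trays hanging, with the new tray's grip within about 2 px (roughly 5 mm) of where it should be. The first tray was still hooked near the post.
- **Left alone:** The cup was still standing and the blue tray looked undisturbed. I never went near the orange one, though it was outside the last crops.
- **Forces:** The highest force I read was about 16 N, as the handle settled on the arm. It was about zero after release.
- **Disagreement:** While I carried the tray, the camera outline and the robot's position differed by about 3 mm. The same offset showed when it stood on the worktop, so I put it down to camera calibration.

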